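# Lay the dosing syringes on their outlines

## Robot

A 6-joint arm with a two-finger parallel gripper is mounted at the origin on the work surface. World frame = base frame: x ahead of the robot, y to its left, z up, the work surface at z = 0. Lengths are in m, angles in rad, forces in N, time in s.
With the tool pointing down it reaches from about 0.35 to 0.775 m from the base axis. Payload 7.3 kg.
Tool frame: the origin (TCP) lies at the very end of the fingers, on their centre line; the grasp point (between the pads) lies 19 mm behind it (robot.pinch_z is the distance from the TCP to the grasp point, in m); z points along the fingers, y is the line along which they close (so a half turn about z gives the same grasp; the last joint's range is limited). The gripper opens to 92 mm and grips with 3 to 60 N. Pads are 19 mm wide; open, the fingers measure 130 mm over their backs; the gripper's body (75 mm by 190 mm) begins 47 mm behind the grasp point.
Start: joints at [-1.439, 0.342, 1.524, -0, 1.275, -0.146], TCP at [0.144, -0.505, 0.227] pointing down, gripper open.
Joint ranges: [-2.53, 2.53], [-0.77, 2.02], [0.04, 2.7], [-1, 4.14], [0.28, 2.66], [-3.11, 3.11]. Speed limits (rad/s): [2.57, 2.57, 3.14, 3.14, 3.14, 3.14].

## Interface

Orientations are given as [roll, pitch, yaw] about the fixed x, y, z axes, in that order (R = Rz(yaw) Ry(pitch) Rx(roll)).
In Python, from cell import robot gives the robot as it stands.
- The arm moves only by the tool move_arm, never from a script. Its argument "motion" is a list of rows, each a list of 6 numbers: the shift along the tool's x, y, z in units of 0.1 m (1.0 is 0.1 m), then the turn, a rotation vector about the tool's x, y, z in units of pi rad (1.0 is pi rad). In form: [[dx, dy, dz, rx, ry, rz], ...]. A call has 1 to 12 rows; each row is the pose to reach, as a shift and turn from the pose commanded when the call began, along the tool's axes at that moment, turning the shorter way round; what a row does not reach only later rows make up. A row lasts 1/8 s, in which the tool goes at most 62.5 mm and 10.7 degrees, less where a joint would pass 70% of its speed; a pose out of reach is approached as far as the arm can. A call with a number of a shift or a turn outside -1 to 1 is refused whole. A call with a gripper value outside its range is refused whole. "fingers" is the opening, from -1 (shut) to 1 (fully open), set as the call begins (left out, the last holds). The fingers move at their own pace and stop on an object; "newtons" is the grip in N (left out, the last holds). Time passes only in rows, so rows that repeat a pose let the fingers close. It gives the time, the measured TCP pose, the force, the opening and the grip force at its end, in the units of the state.
- robot.observe(): the state, without advancing time (a new reading comes with each control period).
- robot.read_camera(name): name is "side" or "top" or "wrist"; returns a dict with "image" (420x560x3 uint8, red, green, blue), "range_z" (420x560 float32, m along the optical axis (not along the pixel's ray), 0 where there is no reading), "vfov" (degrees; the focal length in pixels is half the picture's height over the tangent of half this angle, whatever the lens; pixels are square), "cx", "cy" (the principal point, pixels), "k1" (the pictures are not rectified: a ray, as slopes to the right and down, at radius r is drawn at 1 + k1 r^2 times it, then the intrinsics apply), "extrinsics" (4x4, takes a point from camera to world coordinates); the wrist camera has in their place "hand_eye" (4x4, takes a point from camera to tool coordinates, whose origin is the TCP and whose axes are the flange's). Camera axes: x right, y up, looking along -z (the intrinsics and any distortion apply to the point x, -y, -z); pixel columns grow to the right and rows downward; lengths in m; the calibration is good to about 2 mm. A picture is of the moment at which its call begins: read the wrist's pose just before it.
- robot.hand_in(): hands the job in; it is judged then, once.
The state is a dict: "time": time; "qpos": joint angles; "qvel": joint speeds; "joint_efforts": joint torques, N m; "tool_pos": TCP position; "tool_rot": TCP orientation; "contact_force": force on the tool from outside, world axes, zero at the start; "torque": the same for the moment, N m; "opening": finger opening in m; "grip_force": force on a finger pad.
Only numpy, scipy, OpenCV 4.12 (cv2) and the standard library are available. Lean on these libraries where they do the work, as an engineer would, in place of code of your own. Each camera call takes 0.05 s, during which the arm holds its last target. There are 200 camera calls.

## Task

Lay each of the four syringes on the white pad printed with its own outline, matching both the barrel size and whether the plunger is pushed home or pulled out. Each should lie flat along its outline with the nozzle at the printed nozzle; leave the pulled-out plungers pulled out.

Things in the scene. Friction and masses are not known exactly. Their poses are not given: they have to be found in the camera images.
- syringe_large_drawn_mid (a point): Loose clear large syringe lying flat, about 142 mm overall, 62 g: rigid round barrel 24 mm thick, 80 mm long; plunger pulled out 46-52 mm behind the flange; rear flange 37 mm wide, 24 mm high stops rolling; 12 mm nozzle in front. Point: barrel axis at mid-length, 12 mm above its support; x to the nozzle (tip 52 mm ahead; at first roughly away from the robot), z up.
- syringe_small_drawn_mid (a point): Loose clear small syringe lying flat, about 128 mm overall, 42 g: rigid round barrel 16 mm thick, 66 mm long; plunger pulled out 46-52 mm behind the flange; rear flange 29 mm wide, 16 mm high stops rolling; 12 mm nozzle in front. Point: barrel axis at mid-length, 8 mm above its support; x to the nozzle (tip 45 mm ahead; at first roughly away from the robot), z up.
- syringe_large_pushed_mid (a point): Loose clear large syringe lying flat, about 104 mm overall, 62 g: rigid round barrel 24 mm thick, 80 mm long; plunger pushed home, thumb disc 12 mm behind the flange; rear flange 37 mm wide, 24 mm high stops rolling; 12 mm nozzle in front. Point: barrel axis at mid-length, 12 mm above its support; x to the nozzle (tip 52 mm ahead; at first roughly away from the robot), z up.
- syringe_small_pushed_mid (a point): Loose clear small syringe lying flat, about 90 mm overall, 42 g: rigid round barrel 16 mm thick, 66 mm long; plunger pushed home, thumb disc 12 mm behind the flange; rear flange 29 mm wide, 16 mm high stops rolling; 12 mm nozzle in front. Point: barrel axis at mid-length, 8 mm above its support; x to the nozzle (tip 45 mm ahead; at first roughly away from the robot), z up.
- pad_large_drawn_tip (a point): White fixed pad 154 x 56 mm, 4 mm thick, flat, with the black life-size print of the large syringe with plunger pulled out (thumb disc 50 mm behind the flange); printed barrel 24 x 80 mm. Point: the printed nozzle tip, on the pad's top face; x the way the nozzle points (roughly away from the robot), z up. Printed barrel's middle: 52 mm behind this point.
- pad_small_drawn_tip (a point): White fixed pad 154 x 56 mm, 4 mm thick, flat, with the black life-size print of the small syringe with plunger pulled out (thumb disc 50 mm behind the flange); printed barrel 16 x 66 mm. Point: the printed nozzle tip, on the pad's top face; x the way the nozzle points (roughly away from the robot), z up. Printed barrel's middle: 45 mm behind this point.
- pad_large_pushed_tip (a point): White fixed pad 154 x 56 mm, 4 mm thick, flat, with the black life-size print of the large syringe with plunger pushed home (thumb disc 12 mm behind the flange); printed barrel 24 x 80 mm. Point: the printed nozzle tip, on the pad's top face; x the way the nozzle points (roughly away from the robot), z up. Printed barrel's middle: 52 mm behind this point.
- pad_small_pushed_tip (a point): White fixed pad 154 x 56 mm, 4 mm thick, flat, with the black life-size print of the small syringe with plunger pushed home (thumb disc 12 mm behind the flange); printed barrel 16 x 66 mm. Point: the printed nozzle tip, on the pad's top face; x the way the nozzle points (roughly away from the robot), z up. Printed barrel's middle: 45 mm behind this point.
- plunger_large_drawn (a joint): How far the plunger of the large pulled-out syringe stands out beyond its pushed-home place, in m: 0 home, 0.034 to 0.040 at the start; it slides stiffly (about 1.5 N).
- plunger_small_drawn (a joint): How far the plunger of the small pulled-out syringe stands out beyond its pushed-home place, in m: 0 home, 0.034 to 0.040 at the start; it slides stiffly (about 1.5 N).
Mind the look-alikes: they are no part of the job. Leave any pink, purple or turquoise look-alike of the part that bears syringe_large_drawn_mid alone.

How it is judged:
By the outcome, as a careful person would: the job done as asked, in the order asked, and still so for the second after the job is handed in, with the robot touching nothing.
It also fails if it takes over 115 s, if anything falls off the work surface, if the arm or the gripper's body presses on something with over 40 N, if the wrist force passes 120 N, or if a joint passes its speed limit or range.

## Working session

There is one attempt and no reset: what is moved stays moved. The work goes in short steps, Python scripts to look and compute and a tool call to move; the robot and the scene stay as the last step left them, time stands still between calls to the robot, and variables do not carry over. Pictures are saved under pics/ and viewed, at most 14 in all, crops included, and the job is handed in when it is done.

Besides the shell and the picture viewer there is one more tool, called after "Emit:" as name([rows], argument=value, ...), one row to a line, values as JSON. move_arm: Moves the arm, as the interface text tells. Shifts and turns lie within -1 to 1; 1 stands for 0.1 m of shift or pi rad of turn. Its arguments: {"type":"object","properties":{"motion":{"type":"array"},"fingers":{"type":"number"},"newtons":{"type":"number"}},"required":["motion"]}

```bash
ls; mkdir -p pics; cat > h.py <<'E'
import numpy as np, cv2, os
from scipy.spatial.transform import Rotation as R
from cell import robot
def cam(name):
    s=robot.observe(); c=robot.read_camera(name)
    if 'extrinsics' in c: T=np.array(c['extrinsics'])
    else:
        W=np.eye(4); W[:3,3]=s['tool_pos']; W[:3,:3]=R.from_euler('xyz',s['tool_rot']).as_matrix(); T=W@np.array(c['hand_eye'])
    c['T']=T; c['f']=210/np.tan(np.radians(c['vfov'])/2); return c
def save(c,n): cv2.imwrite('pics/'+n+'.png',c['image'][:,:,::-1])
def rays(c,uv):
    uv=np.atleast_2d(np.asarray(uv,float)); d=(uv-[c['cx'],c['cy']])/c['f']; p=d.copy()
    for _ in range(20): p=d/(1+c['k1']*(p**2).sum(1,keepdims=True))
    return np.c_[p[:,0],-p[:,1],-np.ones(len(p))]@c['T'][:3,:3].T
def onplane(c,uv,z):
    r=rays(c,uv); o=c['T'][:3,3]; return o+r*((z-o[2])/r[:,2:3])
def proj(c,P):
    q=(np.atleast_2d(P)-c['T'][:3,3])@c['T'][:3,:3]; p=np.c_[q[:,0],-q[:,1]]/-q[:,2:3]
    return p*(1+c['k1']*(p**2).sum(1,keepdims=True))*c['f']+[c['cx'],c['cy']]
E
python3 - <<'E'
from h import *
print(robot.observe())
for n in('top','side'):
    c=cam(n); save(c,n+'0'); print(n,c['vfov'],c['cx'],c['cy'],c['k1'],c['T'].round(3).tolist())
E
```

```text
pics
{'time': 0.0, 'qpos': array([-1.43896728e+00,  3.42734300e-01,  1.52503472e+00, -6.04035562e-06,
        1.27536917e+00, -1.46009945e-01]), 'qvel': array([-0.00091752,  0.00067638,  0.00132111, -0.00098706,  0.0014015 ,
        0.00038746]), 'joint_efforts': array([-1.46079372e-03, -4.31244493e+01, -2.44222391e+01,  7.15115061e-02,
        5.58469445e-02, -1.30600365e-04]), 'tool_pos': array([ 0.14395658, -0.50445467,  0.22603277]), 'tool_rot': array([-3.14006272e+00, -2.19148258e-04,  2.77840591e-01]), 'contact_force': array([ 0.50883058,  0.20062544, -1.17315129]), 'torque': array([ 0.0119097 , -0.01739884, -0.00897647]), 'grip_force': 0.0, 'opening': 0.09180896499170471}
top 54.95733733083747 287.6937508871168 203.6763976106062 0.024657749122656628 [[0.006, 0.997, -0.078, 0.414], [-1.0, 0.007, 0.012, 0.054], [0.013, 0.078, 0.997, 0.923], [0.0, 0.0, 0.0, 1.0]]
side 49.05470024121095 278.4428721996282 208.43517563606574 -0.14108314367397096 [[-0.864, 0.306, -0.401, 0.073], [-0.504, -0.553, 0.663, 0.703], [-0.018, 0.774, 0.632, 0.658], [0.0, 0.0, 0.0, 1.0]]
```

View pics/top0.png

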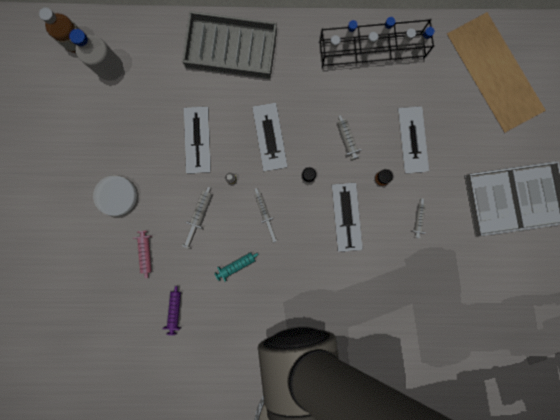

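View pics/side0.png

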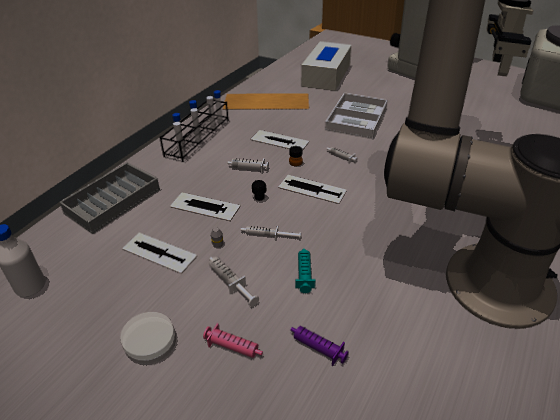

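Top view (up = +x, left = +y): the pads are small-drawn (197,140), large-pushed (269,137), large-drawn (347,217) and small-pushed (414,140). The syringes are large-drawn (197,217), small-drawn (265,213), large-pushed (348,137) and small-pushed (420,217), with vials at (231,178), (309,175) and (384,178). The side view agrees, and the coloured look-alikes sit nearer the robot.

```bash
python3 - <<'E'
from h import *
c=cam('top'); im=c['image']; g=cv2.cvtColor(im,cv2.COLOR_RGB2GRAY)
cr=im[85:265,165:450,::-1]; cr=cv2.resize(cr,None,fx=2.8,fy=2.8,interpolation=cv2.INTER_CUBIC)
cr=np.clip((cr.astype(float)-20)*1.7,0,255).astype(np.uint8)
cv2.imwrite('pics/crop0.png',cr)
for n,(u,v) in dict(pSD=(197,140),pLP=(269,137),pLD=(347,217),pSP=(414,140)).items():
    m=np.zeros_like(g); y0,x0=v-45,u-30; sub=g[y0:v+45,x0:u+30]
    w=(sub>135).astype(np.uint8); cs,_=cv2.findContours(w,cv2.RETR_EXTERNAL,cv2.CHAIN_APPROX_NONE); k=max(cs,key=cv2.contourArea)
    b=cv2.boxPoints(cv2.minAreaRect(k))+[x0,y0]; P=onplane(c,b,0.004)[:,:2]
    ctr=P.mean(0); e=[P[1]-P[0],P[2]-P[1]]; a=max(e,key=np.linalg.norm); a=a*np.sign(a[0])
    # print
    h=cv2.fillPoly(np.zeros_like(w),[k],1); bl=(h>0)&(sub<80); ys,xs=np.nonzero(bl)
    Q=onplane(c,np.c_[xs+x0,ys+y0],0.004)[:,:2]-ctr; d=a/np.linalg.norm(a); 
    print(n,'ctr',ctr.round(3),'len',np.linalg.norm(e,axis=1).round(3),'yaw',np.degrees(np.arctan2(a[1],a[0])).round(1),'print along',(Q@d).min().round(3),(Q@d).max().round(3),'mean across',(Q@[-d[1],d[0]]).mean().round(4))
for n,(u,v) in dict(sLD=(197,217),sSD=(265,213),sLP=(348,137),sSP=(420,217),v1=(231,178),v2=(309,175),v3=(384,178),bottle=(60,25),rack=(375,45),teal=(237,265),pink=(144,254)).items():
    z=c['range_z'][v-6:v+7,u-6:u+7]; o=onplane(c,(u,v),0.012)[0]; print(n,o.round(3),'topz',(c['T'][2,3]-z[z>0].min()).round(3))
E
```

```text
Traceback (most recent call last):
ValueError: zero-size array to reduction operation minimum which has no identity
```

View pics/crop0.png

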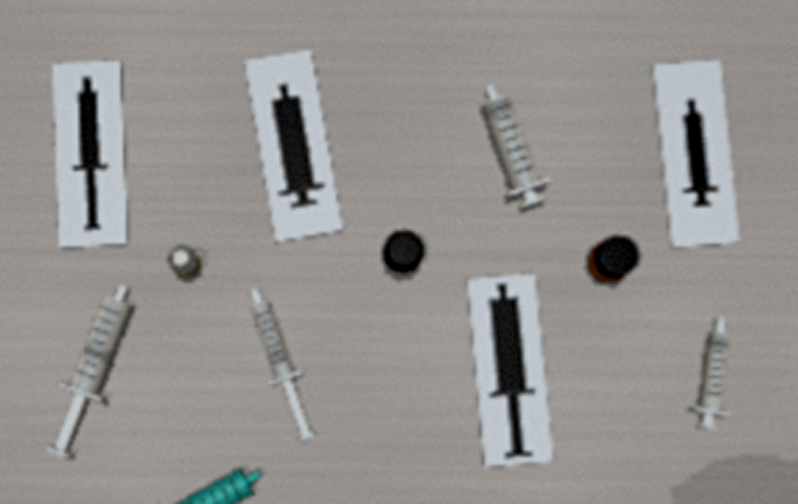

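The crop confirms the identities and shows all nozzles and prints pointing up. I'll lower the white threshold and measure again.

```bash
cat > m.py <<'E'
from h import *
c=cam('top'); im=c['image']; g=cv2.cvtColor(im,cv2.COLOR_RGB2GRAY)
for n,(u,v) in dict(pSD=(197,140),pLP=(269,137),pLD=(347,217),pSP=(414,140)).items():
    y0,x0=v-45,u-27; sub=g[y0:v+45,x0:u+27]; bg=np.median(sub[:,:6]); hi=np.percentile(sub,97); th=(bg+hi)/2
    w=(sub>th).astype(np.uint8); cs,_=cv2.findContours(w,cv2.RETR_EXTERNAL,cv2.CHAIN_APPROX_NONE); k=max(cs,key=cv2.contourArea)
    b=cv2.boxPoints(cv2.minAreaRect(k))+[x0,y0]; P=onplane(c,b,0.004)[:,:2]
    ctr=P.mean(0); e=[P[1]-P[0],P[2]-P[1]]; a=max(e,key=np.linalg.norm); a=a*np.sign(a[0])
    h=cv2.fillPoly(np.zeros_like(w),[k],1); bl=(h>0)&(sub<hi*.45); ys,xs=np.nonzero(bl)
    Q=onplane(c,np.c_[xs+x0,ys+y0],0.004)[:,:2]-ctr; d=a/np.linalg.norm(a); s=(Q@d); t=Q@[-d[1],d[0]]
    print(n,bg,hi,'ctr',ctr.round(3),'len',np.linalg.norm(e,axis=1).round(3),'yaw',np.degrees(np.arctan2(a[1],a[0])).round(1),'along',s.min().round(3),s.max().round(3),'across',t.mean().round(4))
def crop(p): return np.array(p)/2.8+[165,85]-.3
for n,(tip,tail) in dict(sLD=((124,287),(62,452)),sSD=((256,291),(307,437)),sLP=((490,87),(533,206)),sSP=((721,319),(708,426))).items():
    z=.012 if n[1]=='L' else .008
    P=onplane(c,[crop(tip),crop(tail)],z)[:,:2]; d=P[0]-P[1]; L=np.linalg.norm(d); d/=L
    print(n,'tip',P[0].round(3),'len',L.round(3),'yaw',np.degrees(np.arctan2(d[1],d[0])).round(1),'mid',(P[0]-d*(.052 if n[1]=='L' else .045)).round(3))
for n,(u,v) in dict(v1=(231,178),v2=(309,175),v3=(384,178),rack=(375,45),teal=(237,265),pink=(144,254),tray=(230,45)).items():
    z=c['range_z'][v-6:v+7,u-6:u+7]; o=onplane(c,(u,v),0.02)[0]; print(n,o.round(3),'topz',(c['T'][2,3]-z[z>0]).max().round(3) if (z>0).any() else None)
E
python3 m.py
```

```text
pSD 106.0 136.0 ctr [0.633 0.254] len [0.055 0.152] yaw 3.1 along -0.062 0.062 across 0.0001
pLP 106.0 136.0 ctr [0.642 0.087] len [0.055 0.153] yaw 10.1 along -0.05 0.049 across -0.0003
pLD 108.0 136.0 ctr [ 0.458 -0.091] len [0.055 0.153] yaw 5.0 along -0.069 0.068 across -0.0004
pSP 105.0 134.0 ctr [ 0.638 -0.247] len [0.055 0.153] yaw 4.8 along -0.042 0.043 across 0.0005
sLD tip [0.521 0.222] len 0.141 yaw -19.2 mid [0.472 0.239]
sSD tip [0.519 0.116] len 0.125 yaw 19.8 mid [0.477 0.1  ]
sLP tip [ 0.689 -0.075] len 0.105 yaw 19.4 mid [ 0.64  -0.092]
sSP tip [ 0.499 -0.263] len 0.088 yaw -8.0 mid [ 0.455 -0.257]
v1 [0.542 0.172 0.02 ] topz 0.039
v2 [ 0.55  -0.004  0.02 ] topz 0.038
v3 [ 0.544 -0.174  0.02 ] topz 0.036
rack [ 0.854 -0.156  0.02 ] topz 0.073
teal [0.348 0.155 0.02 ] topz 0.037
pink [0.371 0.36  0.02 ] topz 0.039
tray [0.85  0.179 0.02 ] topz 0.006
```

```bash
cat >> h.py <<'E'
def plan(x,y,z,yawdeg):
    s=robot.observe(); p=np.array(s['tool_pos']); M=R.from_euler('xyz',s['tool_rot']).as_matrix()
    d=M.T@(np.array([x,y,z])-p)*10; Tg=R.from_euler('xyz',[np.pi,0,np.radians(yawdeg)]).as_matrix()
    rv=R.from_matrix(M.T@Tg).as_rotvec()/np.pi
    n=int(np.ceil(abs(d).max()-1e-9)) or 1
    print('t',round(s['time'],2),'at',p.round(4),'yaw',np.degrees(s['tool_rot'][2]).round(1),'open',round(s['opening'],4),'n',n,'shift/call',(d/n).round(3),'turn',rv.round(4),'q',np.round(s['qpos'],2))
E
python3 - <<'E'
from h import *
plan(.445,-.257,.2,-8)
c=cam('wrist'); print(np.array(c['hand_eye']).round(3).tolist(),c['vfov'],c['k1'],c['cx'],c['cy'])
E
```

```text
t 0.2 at [ 0.144  -0.5047  0.2263] yaw 15.9 open 0.0922 n 4 shift/call [ 0.894 -0.389  0.066] turn [-0.0003  0.      0.1329] q [-1.44  0.34  1.52 -0.    1.28 -0.15]
[[-0.0, 0.968, 0.253, 0.068], [1.0, -0.0, 0.001, 0.002], [0.001, 0.253, -0.968, -0.157], [0.0, 0.0, 0.0, 1.0]] 58.30319518974308 -0.10665156721297173 278.93028560246046 212.59587732279195
```

Emit:
move_arm([
  [0.45, -0.19, 0.1, 0, 0, 0],
  [0.89, -0.39, 0.2, 0, 0, 0],
  [0.89, -0.39, 0.2, 0, 0, 0],
])

```text
time: 0.62
tool_pos: [0.2205, -0.4407, 0.2061]
tool_rot: [-3.139, -0.0, 0.282]
contact_force: [0.3, -0.4, 0.3]
opening: 0.0917
grip_force: 0.0
```

Emit:
move_arm([
  [0.45, -0.19, 0.1, 0, 0, 0],
  [0.89, -0.39, 0.2, 0, 0, 0],
  [0.89, -0.39, 0.2, 0, 0, 0],
])

```text
time: 1.0
tool_pos: [0.2948, -0.3797, 0.1863]
tool_rot: [-3.14, 0.0, 0.281]
contact_force: [0.7, 0.3, 0.5]
opening: 0.0914
grip_force: 0.0
```

Emit:
move_arm([
  [0.45, -0.19, 0.1, 0, 0, 0],
  [0.89, -0.39, 0.2, 0, 0, 0],
  [0.89, -0.39, 0.2, 0, 0, 0],
])

```text
time: 1.38
tool_pos: [0.3694, -0.3187, 0.1664]
tool_rot: [-3.141, 0.0, 0.281]
contact_force: [-0.4, 0.8, 0.1]
opening: 0.0917
grip_force: 0.0
```

Emit:
move_arm([
  [0.45, -0.19, 0.1, 0, 0, 0.045],
  [0.89, -0.39, 0.2, 0, 0, 0.09],
  [0.89, -0.39, 0.2, 0, 0, 0.133],
  [0.89, -0.39, 0.2, 0, 0, 0.133],
  [0.89, -0.39, 0.2, 0, 0, 0.133],
])

```text
time: 2.0
tool_pos: [0.443, -0.2588, 0.1471]
tool_rot: [3.141, -0.0, -0.139]
contact_force: [0.3, -0.2, -0.7]
opening: 0.0916
grip_force: 0.0
```

```bash
python3 - <<'E'
from h import *
plan(.455,-.257,.1,-8)
c=cam('wrist'); save(c,'w1'); print(proj(c,[[.455,-.257,.008],[.499,-.263,.008]]))
g=c['range_z']; print(g[100:420:60,100:500:80].round(3))
E
```

```text
t 2.0 at [ 0.443  -0.2588  0.1471] yaw -8.0 open 0.0916 n 1 shift/call [ 0.116 -0.035  0.471] turn [ 0.0002 -0.0002  0.0001] q [-0.68  0.4   1.67 -0.    1.07  1.03]
[[272.90425934 187.84365059]
 [272.47415592 131.34574406]]
[[0.291 0.292 0.293 0.293 0.264]
 [0.303 0.304 0.304 0.304 0.294]
 [0.311 0.316 0.318 0.317 0.316]
 [0.086 0.086 0.332 0.331 0.086]
 [0.098 0.346 0.345 0.347 0.126]
 [0.057 0.055 0.055 0.056 0.059]]
```

View pics/w1.png

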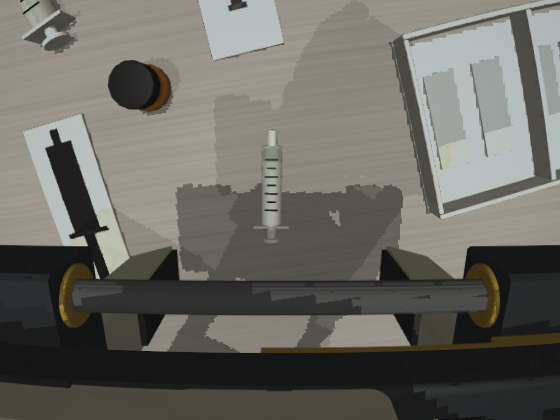

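Wrist view: the small-pushed syringe stands vertical in the image, nozzle at (272,129), flange at (272,229), within a pixel of the prediction. I'll descend and grip.

Emit:
move_arm([
  [0.06, -0.02, 0.45, 0, 0, 0],
  [0.116, -0.035, 0.95, 0, 0, 0],
  [0.116, -0.035, 0.95, 0, 0, 0],
], fingers=0, newtons=15)

```text
time: 2.42
tool_pos: [0.4533, -0.2545, 0.0491]
tool_rot: [-3.138, 0.006, -0.14]
contact_force: [-0.5, -0.2, 0.5]
opening: 0.0662
grip_force: 0.0
```

Emit:
move_arm([
  [0, 0, 0.25, 0, 0, 0],
  [0, 0, 0.43, 0, 0, 0],
  [0, 0, 0.48, 0, 0, 0],
  [0, 0, 0.48, 0, 0, 0],
])

```text
time: 2.92
tool_pos: [0.4561, -0.2562, 0.0051]
tool_rot: [3.141, -0.002, -0.14]
contact_force: [-0.4, -0.4, 0.6]
opening: 0.046
grip_force: 0.0
```

Emit:
move_arm([
  [0, 0, 0, 0, 0, 0],
  [0, 0, 0, 0, 0, 0],
  [0, 0, 0, 0, 0, 0],
  [0, 0, 0, 0, 0, 0],
  [0, 0, 0, 0, 0, 0],
  [0, 0, 0, 0, 0, 0],
], fingers=-1, newtons=15)

```text
time: 3.68
tool_pos: [0.4556, -0.2554, 0.0039]
tool_rot: [3.141, -0.0, -0.14]
contact_force: [-0.8, 0.5, 4.1]
opening: 0.0153
grip_force: 15.0
```

Emit:
move_arm([
  [0, 0, -0.2, 0, 0, 0],
  [0, 0, -0.5, 0, 0, 0],
  [0, 0, -0.8, 0, 0, 0],
  [0, 0, -0.8, 0, 0, 0],
])

```text
time: 4.18
tool_pos: [0.4566, -0.2562, 0.0855]
tool_rot: [3.139, -0.004, -0.14]
contact_force: [-0.2, 0.4, -1.0]
opening: 0.0155
grip_force: 15.0
```

```bash
python3 - <<'E'
from h import *
plan(.638,-.247,.08,4.8)
E
```

```text
t 4.17 at [ 0.4566 -0.2562  0.0855] yaw -8.0 open 0.0155 n 2 shift/call [ 0.891 -0.172  0.03 ] turn [ 0.0009 -0.0011 -0.0712] q [-0.66  0.5   1.72 -0.    0.92  1.05]
```

Emit:
move_arm([
  [0.3, -0.06, 0, 0, 0, 0],
  [0.7, -0.13, 0, 0, 0, 0],
  [0.89, -0.17, 0, 0, 0, 0],
])

```text
time: 4.55
tool_pos: [0.5471, -0.2506, 0.082]
tool_rot: [-3.141, 0.001, -0.139]
contact_force: [-0.1, 0.3, -1.2]
opening: 0.0153
grip_force: 15.0
```

Emit:
move_arm([
  [0.3, -0.06, 0, 0, 0, -0.03],
  [0.7, -0.13, 0, 0, 0, -0.07],
  [0.89, -0.17, 0, 0, 0, -0.071],
  [0.89, -0.17, 0, 0, 0, -0.071],
  [0.89, -0.17, 0, 0, 0, -0.071],
])

```text
time: 5.18
tool_pos: [0.6353, -0.2464, 0.0823]
tool_rot: [-3.14, 0.002, 0.083]
contact_force: [0.8, -1.2, -0.3]
opening: 0.0156
grip_force: 15.0
```

```bash
python3 - <<'E'
from h import *
plan(.638,-.247,.0085,4.8)
c=cam('wrist'); save(c,'w2'); d=np.array([np.cos(np.radians(4.8)),np.sin(np.radians(4.8))]); o=np.array([.638,-.247])
print(proj(c,[[*(o+d*k),.004] for k in(.045,0,-.033,-.045)]).round(1))
E
```

```text
t 5.17 at [ 0.6353 -0.2464  0.0823] yaw 4.7 open 0.0156 n 1 shift/call [0.028 0.01  0.738] turn [-0.0004  0.0008 -0.0003] q [-0.48  0.75  1.22 -0.    1.17  1.01]
[[278.1 148.4]
 [278.2 218.5]
 [278.3 265.8]
 [278.3 282.1]]
```

View pics/w2.png

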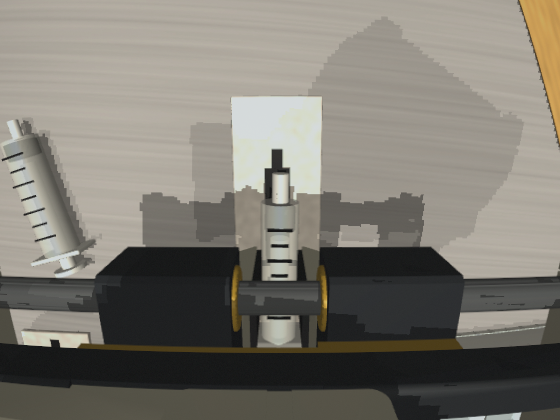

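Print tip at (277,149), 1 px from the prediction. The held syringe's tip is at (280,172).

```bash
python3 - <<'E'
from h import *
c=cam('wrist'); P=onplane(c,[[280,172],[280,203]],.0865)[:,:2]; T=onplane(c,[[277,149]],.004)[0,:2]
d=np.array([np.cos(np.radians(4.8)),np.sin(np.radians(4.8))]); n=np.array([-d[1],d[0]])
print(P, T, 'need along',(T-P[0])@d,'left',(T-P[0])@n)
E
```

```text
[[ 0.68073133 -0.24474603]
 [ 0.66776305 -0.24582466]] [ 0.6825026  -0.24282242] need along 0.0019260265769554074 left 0.0017686478431591305
```

Emit:
move_arm([
  [0.02, -0.01, 0.25, 0, 0, 0],
  [0.02, -0.01, 0.5, 0, 0, 0],
  [0.02, -0.01, 0.66, 0, 0, 0],
  [0.02, -0.01, 0.71, 0, 0, 0],
  [0.02, -0.01, 0.735, 0, 0, 0],
  [0.02, -0.01, 0.735, 0, 0, 0],
])

```text
time: 6.02
tool_pos: [0.6388, -0.2457, 0.011]
tool_rot: [3.141, -0.001, 0.083]
contact_force: [0.1, -0.0, -0.0]
opening: 0.0154
grip_force: 15.0
```

```bash
python3 - <<'E'
from h import *
plan(.638,-.247,.008,4.8); print(robot.observe()['contact_force'])
E
```

```text
t 6.03 at [ 0.6388 -0.2457  0.011 ] yaw 4.8 open 0.0154 n 1 shift/call [-0.009  0.013  0.03 ] turn [ 0.0002 -0.0003 -0.0003] q [-0.48  0.84  1.26 -0.    1.04  1.01]
[ 0.06210012 -0.01274559 -0.03682736]
```

Emit:
move_arm([
  [0, 0, 0.02, 0, 0, 0],
  [0, 0, 0.02, 0, 0, 0],
  [0, 0, 0.02, 0, 0, 0],
])

```text
time: 6.4
tool_pos: [0.6385, -0.2455, 0.0084]
tool_rot: [3.141, -0.0, 0.083]
contact_force: [-0.2, -0.6, -0.9]
opening: 0.0151
grip_force: 15.0
```

Emit:
move_arm([
  [0, 0, 0, 0, 0, 0],
  [0, 0, 0, 0, 0, 0],
  [0, 0, 0, 0, 0, 0],
  [0, 0, -0.1, 0, 0, 0],
  [0, 0, -0.5, 0, 0, 0],
  [0, 0, -0.9, 0, 0, 0],
  [0, 0, -0.9, 0, 0, 0],
], fingers=-0.1)

```text
time: 7.28
tool_pos: [0.6407, -0.2465, 0.1034]
tool_rot: [3.137, -0.008, 0.083]
contact_force: [0.9, 0.1, -0.7]
opening: 0.0412
grip_force: 0.0
```

```bash
python3 - <<'E'
from h import *
plan(.64,-.092,.1,19.4)
E
```

```text
t 7.28 at [ 0.6407 -0.2465  0.1034] yaw 4.8 open 0.0412 n 2 shift/call [ 0.06  -0.77   0.014] turn [ 0.0018 -0.0022 -0.0813] q [-0.48  0.74  1.19 -0.    1.2   1.01]
```

Emit:
move_arm([
  [0.03, -0.4, 0, 0, 0, 0],
  [0.06, -0.77, 0, 0, 0, 0],
  [0.06, -0.77, 0, 0, 0, 0],
], fingers=0.1)

```text
time: 7.65
tool_pos: [0.6377, -0.1653, 0.0978]
tool_rot: [-3.14, 0.001, 0.086]
contact_force: [0.2, 0.3, 1.3]
opening: 0.0504
grip_force: 0.0
```

Emit:
move_arm([
  [0.03, -0.4, 0, 0, 0, -0.04],
  [0.06, -0.77, 0, 0, 0, -0.08],
  [0.06, -0.77, 0, 0, 0, -0.081],
  [0.06, -0.77, 0, 0, 0, -0.081],
  [0.06, -0.77, 0, 0, 0, -0.081],
])

```text
time: 8.28
tool_pos: [0.6377, -0.0924, 0.098]
tool_rot: [3.141, 0.0, 0.335]
contact_force: [-0.1, 0.8, -0.2]
opening: 0.0505
grip_force: 0.0
```

```bash
python3 - <<'E'
from h import *
plan(.64,-.092,.0045,19.4)
c=cam('wrist'); save(c,'w3'); d=np.array([np.cos(np.radians(19.4)),np.sin(np.radians(19.4))]); o=np.array([.64,-.092])
print(proj(c,[[*(o+d*k),.012] for k in(.052,.04,0,-.04,-.052)]).round(1))
E
```

```text
t 8.28 at [ 0.6377 -0.0924  0.098 ] yaw 19.2 open 0.0505 n 1 shift/call [0.024 0.004 0.935] turn [ 0.0001  0.     -0.001 ] q [-0.26  0.67  1.33 -0.    1.13  0.97]
[[276.9 136.5]
 [277.  155.4]
 [277.3 215.5]
 [277.5 271. ]
 [277.6 286.7]]
```

View pics/w3.png

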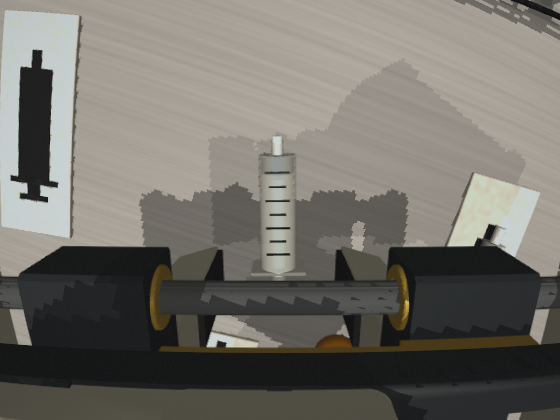

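The large-pushed syringe matches the prediction: tip (277,136), flange (278,272). I'll grip it.

Emit:
move_arm([
  [0.02, 0, 0.4, 0, 0, 0],
  [0.02, 0, 0.75, 0, 0, 0],
  [0.02, 0, 0.9, 0, 0, 0],
  [0.02, 0, 0.935, 0, 0, 0],
  [0.02, 0, 0.935, 0, 0, 0],
  [0.02, 0, 0.935, 0, 0, 0],
])

```text
time: 9.07
tool_pos: [0.6405, -0.0905, 0.0062]
tool_rot: [3.14, -0.002, 0.338]
contact_force: [-0.2, -1.1, 0.2]
opening: 0.0506
grip_force: 0.0
```

Emit:
move_arm([
  [0, 0, 0, 0, 0, 0],
  [0, 0, 0, 0, 0, 0],
  [0, 0, 0, 0, 0, 0],
  [0, 0, 0, 0, 0, 0],
  [0, 0, 0, 0, 0, 0],
], fingers=-1, newtons=15)

```text
time: 9.7
tool_pos: [0.6396, -0.0903, 0.0049]
tool_rot: [3.141, -0.0, 0.338]
contact_force: [-0.5, 0.1, 1.4]
opening: 0.0235
grip_force: 15.0
```

Emit:
move_arm([
  [0, 0, -0.2, 0, 0, 0],
  [0, 0, -0.5, 0, 0, 0],
  [0, 0, -0.8, 0, 0, 0],
  [0, 0, -0.8, 0, 0, 0],
])

```text
time: 10.2
tool_pos: [0.6415, -0.0908, 0.0886]
tool_rot: [3.138, -0.006, 0.338]
contact_force: [-0.2, 0.5, -0.6]
opening: 0.0235
grip_force: 15.0
```

```bash
python3 - <<'E'
from h import *
plan(.642,.087,.08,10.1)
E
```

```text
t 10.2 at [ 0.6415 -0.0908  0.0886] yaw 19.3 open 0.0235 n 2 shift/call [ 0.296 -0.838  0.041] turn [ 0.0011 -0.0019  0.0513] q [-0.26  0.69  1.34 -0.    1.11  0.97]
```

Emit:
move_arm([
  [0.1, -0.3, 0, 0, 0, 0],
  [0.22, -0.65, 0, 0, 0, 0],
  [0.3, -0.84, 0, 0, 0, 0],
])

```text
time: 10.58
tool_pos: [0.6394, 0.0005, 0.084]
tool_rot: [-3.141, 0.001, 0.339]
contact_force: [0.7, 0.2, -0.8]
opening: 0.0236
grip_force: 15.0
```

Emit:
move_arm([
  [0.1, -0.3, 0, 0, 0, 0.025],
  [0.22, -0.65, 0, 0, 0, 0.051],
  [0.3, -0.84, 0, 0, 0, 0.051],
  [0.3, -0.84, 0, 0, 0, 0.051],
  [0.3, -0.84, 0, 0, 0, 0.051],
])

```text
time: 11.2
tool_pos: [0.6406, 0.087, 0.0845]
tool_rot: [3.141, 0.0, 0.178]
contact_force: [0.1, -0.7, -0.1]
opening: 0.0234
grip_force: 15.0
```

```bash
python3 - <<'E'
from h import *
plan(.642,.087,.009,10.1)
c=cam('wrist'); save(c,'w4'); a=np.radians(10.1); d=np.array([np.cos(a),np.sin(a)]); o=np.array([.642,.087])
print(proj(c,[[*(o+d*k),.004] for k in(.052,0)]).round(1))
s=robot.observe()['tool_pos']; print(proj(c,[[*(s[:2]+d*k),s[2]+.0077] for k in(.052,.04,0)]).round(1))
E
```

```text
t 11.2 at [0.6406 0.087  0.0845] yaw 10.2 open 0.0234 n 1 shift/call [0.014 0.002 0.755] turn [0.0002 0.0001 0.0004] q [ 0.02  0.69  1.34 -0.    1.11  1.41]
[[277.  138.9]
 [277.  219.5]]
[[275.8 156.5]
 [275.8 186.4]
 [275.9 278.2]]
```

View pics/w4.png

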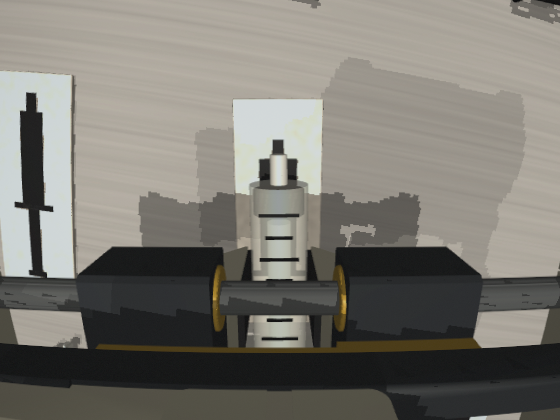

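Print tip (278,139), held tip (279,155): nearly aligned. I'll shift 1 mm forward and 1 mm left while lowering.

Emit:
move_arm([
  [0.01, -0.01, 0.25, 0, 0, 0],
  [0.01, -0.01, 0.5, 0, 0, 0],
  [0.01, -0.01, 0.68, 0, 0, 0],
  [0.01, -0.01, 0.73, 0, 0, 0],
  [0.01, -0.01, 0.755, 0, 0, 0],
  [0.01, -0.01, 0.755, 0, 0, 0],
  [0.01, -0.01, 0.755, 0, 0, 0],
  [0.01, -0.01, 0.755, 0, 0, 0],
])

```text
time: 12.25
tool_pos: [0.6416, 0.0893, 0.0097]
tool_rot: [3.141, -0.001, 0.177]
contact_force: [-0.8, 0.3, -0.3]
opening: 0.0234
grip_force: 15.0
```

Emit:
move_arm([
  [0, 0, 0, 0, 0, 0],
  [0, 0, 0, 0, 0, 0],
  [0, 0, 0, 0, 0, 0],
  [0, 0, -0.1, 0, 0, 0],
  [0, 0, -0.5, 0, 0, 0],
  [0, 0, -0.9, 0, 0, 0],
  [0, 0, -0.9, 0, 0, 0],
  [0, 0, -0.9, 0, 0, 0],
], fingers=0.1)

```text
time: 13.25
tool_pos: [0.641, 0.0892, 0.0992]
tool_rot: [3.142, 0.0, 0.177]
contact_force: [-0.5, -0.4, -0.7]
opening: 0.0501
grip_force: 0.0
```

```bash
python3 - <<'E'
from h import *
plan(.477,.1,.1,19.8)
E
```

```text
t 13.25 at [0.641  0.0892 0.0992] yaw 10.2 open 0.0501 n 2 shift/call [-0.798 -0.198 -0.004] turn [ 0.      0.0001 -0.0536] q [ 0.02  0.68  1.32 -0.    1.14  1.41]
```

Emit:
move_arm([
  [-0.4, -0.1, 0, 0, 0, 0],
  [-0.8, -0.2, 0, 0, 0, 0],
  [-0.8, -0.2, 0, 0, 0, 0],
])

```text
time: 13.62
tool_pos: [0.5553, 0.0951, 0.0978]
tool_rot: [-3.141, 0.006, 0.178]
contact_force: [0.8, 0.3, 0.5]
opening: 0.0504
grip_force: 0.0
```

Emit:
move_arm([
  [-0.4, -0.1, 0, 0, 0, -0.027],
  [-0.8, -0.2, 0, 0, 0, -0.054],
  [-0.8, -0.2, 0, 0, 0, -0.054],
  [-0.8, -0.2, 0, 0, 0, -0.054],
  [-0.8, -0.2, 0, 0, 0, -0.054],
])

```text
time: 14.25
tool_pos: [0.4782, 0.1003, 0.0991]
tool_rot: [3.141, -0.001, 0.346]
contact_force: [0.7, -0.4, -0.0]
opening: 0.0502
grip_force: 0.0
```

```bash
python3 - <<'E'
from h import *
plan(.477,.1,.0045,19.8)
c=cam('wrist'); save(c,'w5'); a=np.radians(19.8); d=np.array([np.cos(a),np.sin(a)]); o=np.array([.477,.1])
print(proj(c,[[*(o+d*k),.008] for k in(.045,.033,0,-.033)]).round(1))
E
```

```text
t 14.25 at [0.4782 0.1003 0.0991] yaw 19.8 open 0.0502 n 1 shift/call [-0.013 -0.002  0.946] turn [ 0.0001 -0.0003  0.0002] q [ 0.05  0.42  1.8  -0.    0.92  1.27]
[[276.4 152.5]
 [276.4 170.7]
 [276.5 218.8]
 [276.5 263.8]]
```

View pics/w5.png

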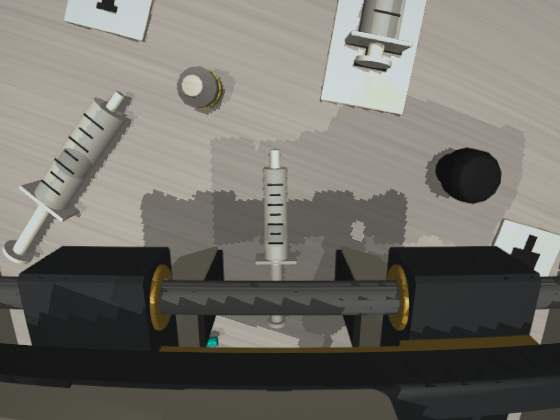

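The small-drawn syringe is where predicted: tip (276,151), flange (276,263). I'll grip it.

Emit:
move_arm([
  [-0.01, 0, 0.4, 0, 0, 0],
  [-0.01, 0, 0.75, 0, 0, 0],
  [-0.01, 0, 0.9, 0, 0, 0],
  [-0.01, 0, 0.945, 0, 0, 0],
  [-0.01, 0, 0.945, 0, 0, 0],
  [-0.01, 0, 0.945, 0, 0, 0],
], fingers=0)

```text
time: 15.05
tool_pos: [0.4767, 0.1001, 0.0057]
tool_rot: [3.141, -0.002, 0.347]
contact_force: [-0.1, 0.2, -0.5]
opening: 0.0458
grip_force: 0.0
```

Emit:
move_arm([
  [0, 0, 0, 0, 0, 0],
  [0, 0, 0, 0, 0, 0],
  [0, 0, 0, 0, 0, 0],
  [0, 0, 0, 0, 0, 0],
  [0, 0, 0, 0, 0, 0],
], fingers=-1, newtons=15)

```text
time: 15.68
tool_pos: [0.4759, 0.1001, 0.0048]
tool_rot: [3.141, -0.0, 0.347]
contact_force: [-0.9, -0.7, 2.0]
opening: 0.0153
grip_force: 14.9
```

Emit:
move_arm([
  [0, 0, -0.15, 0, 0, 0],
  [0, 0, -0.4, 0, 0, 0],
  [0, 0, -0.65, 0, 0, 0],
  [0, 0, -0.8, 0, 0, 0],
  [0, 0, -0.8, 0, 0, 0],
  [0, 0, -0.8, 0, 0, 0],
])

```text
time: 16.42
tool_pos: [0.4755, 0.1, 0.0845]
tool_rot: [-3.142, 0.0, 0.347]
contact_force: [0.1, -1.3, -1.2]
opening: 0.0153
grip_force: 14.9
```

```bash
python3 - <<'E'
from h import *
a=np.radians(3.1)
plan(.633+.019*np.cos(a),.254+.019*np.sin(a),.085,3.1)
E
```

```text
t 16.43 at [0.4755 0.1    0.0845] yaw 19.9 open 0.0153 n 3 shift/call [ 0.729 -0.286 -0.002] turn [0.     0.0002 0.0932] q [ 0.05  0.44  1.82 -0.    0.88  1.27]
```

Emit:
move_arm([
  [0.25, -0.1, 0, 0, 0, 0],
  [0.55, -0.21, 0, 0, 0, 0],
  [0.73, -0.285, 0, 0, 0, 0],
])

```text
time: 16.8
tool_pos: [0.5353, 0.1524, 0.0837]
tool_rot: [-3.141, 0.001, 0.347]
contact_force: [0.0, -0.2, -1.1]
opening: 0.0159
grip_force: 14.9
```

Emit:
move_arm([
  [0.35, -0.14, 0, 0, 0, 0],
  [0.73, -0.285, 0, 0, 0, 0],
])

```text
time: 17.05
tool_pos: [0.5939, 0.2038, 0.0835]
tool_rot: [-3.141, 0.002, 0.347]
contact_force: [0.3, -0.1, -1.2]
opening: 0.0152
grip_force: 14.9
```

Emit:
move_arm([
  [0.35, -0.14, 0, 0, 0, 0.03],
  [0.6, -0.23, 0, 0, 0, 0.06],
  [0.73, -0.285, 0, 0, 0, 0.093],
  [0.73, -0.285, 0, 0, 0, 0.093],
  [0.73, -0.285, 0, 0, 0, 0.093],
  [0.73, -0.285, 0, 0, 0, 0.093],
])

```text
time: 17.8
tool_pos: [0.6523, 0.2544, 0.0846]
tool_rot: [3.141, 0.001, 0.055]
contact_force: [-0.1, 0.0, -0.7]
opening: 0.0155
grip_force: 14.9
```

```bash
python3 - <<'E'
from h import *
a=np.radians(3.1); d=np.array([np.cos(a),np.sin(a)]); o=np.array([.633,.254])+.019*d
plan(*o,.0087,3.1)
c=cam('wrist'); save(c,'w6')
print(proj(c,[[*(o+d*k),.004] for k in(.045,0)]).round(1))
s=robot.observe()['tool_pos']; print(proj(c,[[*(s[:2]+d*k),s[2]+.0037] for k in(.045,.033,0)]).round(1))
E
```

```text
t 17.8 at [0.6523 0.2544 0.0846] yaw 3.2 open 0.0155 n 1 shift/call [-0.002 -0.007  0.759] turn [0.0001 0.0002 0.0004] q [ 0.26  0.79  1.15 -0.    1.21  1.78]
[[275.7 153. ]
 [275.8 222.1]]
[[275.3 172.7]
 [275.4 201.4]
 [275.5 274.7]]
```

View pics/w6.png

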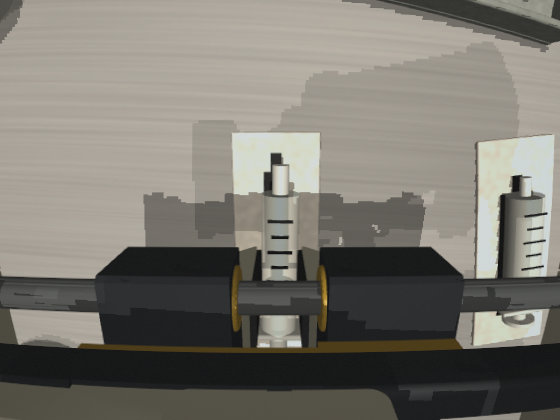

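Print tip (276,153), held tip (280,165). The syringe sits about 3.5 mm too far forward and 1.5 mm right, so I'll correct that while lowering.

Emit:
move_arm([
  [-0.035, -0.015, 0.25, 0, 0, 0],
  [-0.035, -0.015, 0.5, 0, 0, 0],
  [-0.035, -0.015, 0.68, 0, 0, 0],
  [-0.035, -0.015, 0.73, 0, 0, 0],
  [-0.035, -0.015, 0.758, 0, 0, 0],
  [-0.035, -0.015, 0.758, 0, 0, 0],
  [-0.035, -0.015, 0.758, 0, 0, 0],
  [-0.035, -0.015, 0.758, 0, 0, 0],
])

```text
time: 18.85
tool_pos: [0.6494, 0.2563, 0.0094]
tool_rot: [-3.141, -0.001, 0.055]
contact_force: [0.4, 0.1, -0.4]
opening: 0.0157
grip_force: 14.9
```

Emit:
move_arm([
  [0, 0, 0, 0, 0, 0],
  [0, 0, 0, 0, 0, 0],
  [0, 0, 0, 0, 0, 0],
  [0, 0, -0.1, 0, 0, 0],
  [0, 0, -0.5, 0, 0, 0],
  [0, 0, -0.9, 0, 0, 0],
  [0, 0, -0.9, 0, 0, 0],
  [0, 0, -0.9, 0, 0, 0],
], fingers=0)

```text
time: 19.85
tool_pos: [0.6488, 0.2562, 0.0989]
tool_rot: [3.141, 0.0, 0.055]
contact_force: [0.4, -0.3, -0.3]
opening: 0.0461
grip_force: 0.0
```

```bash
python3 - <<'E'
from h import *
plan(.472,.239,.1,-19.2)
E
```

```text
t 19.85 at [0.6488 0.2562 0.0989] yaw 3.1 open 0.0461 n 2 shift/call [-0.888  0.037 -0.005] turn [1.000e-04 1.000e-04 1.241e-01] q [ 0.27  0.77  1.14 -0.    1.23  1.78]
```

Emit:
move_arm([
  [-0.4, 0.02, 0, 0, 0, 0],
  [-0.88, 0.04, 0, 0, 0, 0],
  [-0.89, 0.04, 0, 0, 0, 0],
], fingers=0.15)

```text
time: 20.23
tool_pos: [0.5556, 0.2467, 0.0968]
tool_rot: [3.14, 0.008, 0.056]
contact_force: [1.2, 0.7, -0.0]
opening: 0.0527
grip_force: 0.0
```

Emit:
move_arm([
  [-0.4, 0.02, 0, 0, 0, 0.04],
  [-0.8, 0.035, 0, 0, 0, 0.08],
  [-0.89, 0.035, 0, 0, 0, 0.124],
  [-0.89, 0.035, 0, 0, 0, 0.124],
  [-0.89, 0.035, 0, 0, 0, 0.124],
  [-0.89, 0.035, 0, 0, 0, 0.124],
])

```text
time: 20.98
tool_pos: [0.4726, 0.239, 0.0986]
tool_rot: [3.142, -0.0, -0.334]
contact_force: [-0.6, 0.5, 0.4]
opening: 0.053
grip_force: 0.0
```

```bash
python3 - <<'E'
from h import *
plan(.472,.239,.0045,-19.2)
c=cam('wrist'); save(c,'w7'); a=np.radians(-19.2); d=np.array([np.cos(a),np.sin(a)]); o=np.array([.472,.239])
print(proj(c,[[*(o+d*k),.012] for k in(.052,.04,0,-.04)]).round(1))
E
```

```text
t 20.98 at [0.4726 0.239  0.0986] yaw -19.1 open 0.053 n 1 shift/call [-0.005  0.002  0.941] turn [ 0.     -0.      0.0004] q [ 0.32  0.49  1.68 -0.    0.97  2.23]
[[277.6 142.5]
 [277.6 161.2]
 [277.5 220.8]
 [277.5 275.7]]
```

View pics/w7.png

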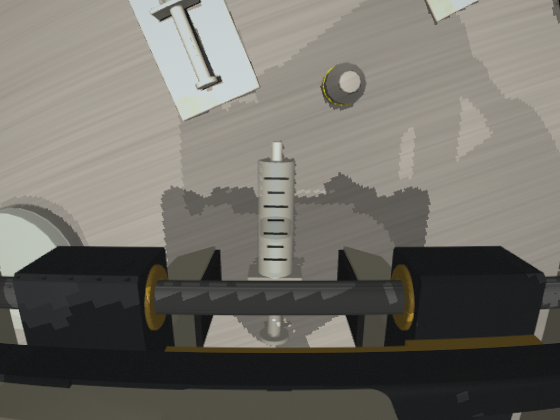

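The large-drawn syringe is where predicted: tip (277,142), flange (275,278). I'll grip it.

Emit:
move_arm([
  [0, 0, 0.4, 0, 0, 0],
  [0, 0, 0.75, 0, 0, 0],
  [0, 0, 0.9, 0, 0, 0],
  [0, 0, 0.94, 0, 0, 0],
  [0, 0, 0.94, 0, 0, 0],
  [0, 0, 0.94, 0, 0, 0],
])

```text
time: 21.78
tool_pos: [0.4727, 0.2393, 0.006]
tool_rot: [-3.14, -0.002, -0.335]
contact_force: [-0.9, 0.2, 0.4]
opening: 0.053
grip_force: 0.0
```

Emit:
move_arm([
  [0, 0, 0, 0, 0, 0],
  [0, 0, 0, 0, 0, 0],
  [0, 0, 0, 0, 0, 0],
  [0, 0, 0, 0, 0, 0],
  [0, 0, 0, 0, 0, 0],
], fingers=-1, newtons=15)

```text
time: 22.4
tool_pos: [0.472, 0.2392, 0.0051]
tool_rot: [-3.141, -0.0, -0.335]
contact_force: [1.0, 1.6, 1.5]
opening: 0.0234
grip_force: 14.8
```

Emit:
move_arm([
  [0, 0, -0.15, 0, 0, 0],
  [0, 0, -0.4, 0, 0, 0],
  [0, 0, -0.65, 0, 0, 0],
  [0, 0, -0.8, 0, 0, 0],
  [0, 0, -0.8, 0, 0, 0],
  [0, 0, -0.8, 0, 0, 0],
])

```text
time: 23.15
tool_pos: [0.4713, 0.2388, 0.0842]
tool_rot: [3.141, 0.001, -0.335]
contact_force: [0.1, 0.5, -0.3]
opening: 0.0236
grip_force: 14.8
```

```bash
python3 - <<'E'
from h import *
a=np.radians(5)
plan(.458+.019*np.cos(a),-.091+.019*np.sin(a),.085,5)
E
```

```text
t 23.15 at [0.4713 0.2388 0.0842] yaw -19.2 open 0.0236 n 4 shift/call [ 0.283  0.77  -0.002] turn [ 0.0002  0.0004 -0.1344] q [ 0.32  0.51  1.7  -0.    0.94  2.23]
```

Emit:
move_arm([
  [0.1, 0.27, 0, 0, 0, 0],
  [0.2, 0.55, 0, 0, 0, 0],
  [0.283, 0.77, 0, 0, 0, 0],
])

```text
time: 23.52
tool_pos: [0.4724, 0.1559, 0.0838]
tool_rot: [3.14, 0.002, -0.335]
contact_force: [-0.5, 0.1, -1.3]
opening: 0.0235
grip_force: 14.8
```

Emit:
move_arm([
  [0.14, 0.385, 0, 0, 0, 0],
  [0.283, 0.77, 0, 0, 0, 0],
])

```text
time: 23.78
tool_pos: [0.4739, 0.0739, 0.0839]
tool_rot: [3.141, 0.002, -0.334]
contact_force: [0.0, 0.4, -1.2]
opening: 0.0233
grip_force: 14.8
```

Emit:
move_arm([
  [0.14, 0.385, 0, 0, 0, 0],
  [0.283, 0.77, 0, 0, 0, 0],
])

```text
time: 24.02
tool_pos: [0.4754, -0.0082, 0.0839]
tool_rot: [3.141, 0.002, -0.335]
contact_force: [0.7, -0.7, -0.8]
opening: 0.0236
grip_force: 14.8
```

Emit:
move_arm([
  [0.12, 0.35, 0, 0, 0, -0.035],
  [0.22, 0.6, 0, 0, 0, -0.07],
  [0.283, 0.77, 0, 0, 0, -0.105],
  [0.283, 0.77, 0, 0, 0, -0.134],
  [0.283, 0.77, 0, 0, 0, -0.134],
  [0.283, 0.77, 0, 0, 0, -0.134],
  [0.283, 0.77, 0, 0, 0, -0.134],
])

```text
time: 24.9
tool_pos: [0.4774, -0.0888, 0.0847]
tool_rot: [-3.142, 0.0, 0.086]
contact_force: [0.5, -0.0, -0.2]
opening: 0.0233
grip_force: 14.8
```

```bash
python3 - <<'E'
from h import *
a=np.radians(5); d=np.array([np.cos(a),np.sin(a)]); o=np.array([.458,-.091])+.019*d
plan(*o,.0092,5)
c=cam('wrist'); save(c,'w8')
print(proj(c,[[*(o+d*k),.004] for k in(.052,0)]).round(1))
s=robot.observe()['tool_pos']; print(proj(c,[[*(s[:2]+d*k),s[2]+.0075] for k in(.052,.04,0)]).round(1))
E
```

```text
t 24.9 at [ 0.4774 -0.0888  0.0847] yaw 4.9 open 0.0233 n 1 shift/call [-0.005  0.005  0.755] turn [-0.      0.0001 -0.0005] q [-0.34  0.44  1.82 -0.    0.88  1.14]
[[277.3 142.2]
 [277.6 222.4]]
[[275.  156.6]
 [275.1 186.5]
 [275.5 278.2]]
```

View pics/w8.png

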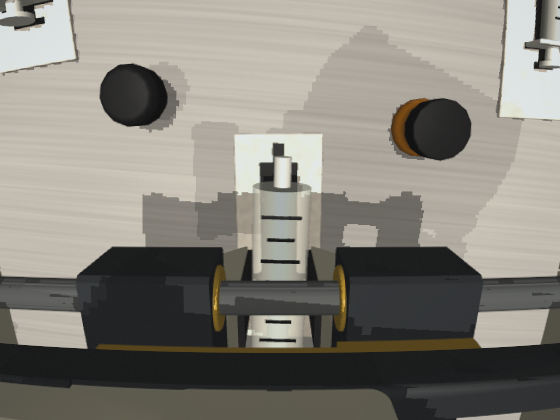

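Print tip (278,143), held tip (283,157), slightly rotated. I'll shift about 2 mm left and turn about 1° while lowering, then clear away and check with the top camera.

Emit:
move_arm([
  [0, -0.02, 0.25, 0, 0, -0.006],
  [0, -0.02, 0.5, 0, 0, -0.006],
  [0, -0.02, 0.68, 0, 0, -0.006],
  [0, -0.02, 0.73, 0, 0, -0.006],
  [0, -0.02, 0.755, 0, 0, -0.006],
  [0, -0.02, 0.755, 0, 0, -0.006],
  [0, -0.02, 0.755, 0, 0, -0.006],
  [0, -0.02, 0.755, 0, 0, -0.006],
])

```text
time: 25.95
tool_pos: [0.4776, -0.0872, 0.0098]
tool_rot: [3.141, -0.001, 0.105]
contact_force: [-0.2, 0.2, -0.0]
opening: 0.0237
grip_force: 14.8
```

Emit:
move_arm([
  [0, 0, 0, 0, 0, 0],
  [0, 0, 0, 0, 0, 0],
  [0, 0, 0, 0, 0, 0],
  [0, 0, -0.1, 0, 0, 0],
  [0, 0, -0.5, 0, 0, 0],
  [0, 0, -0.9, 0, 0, 0],
  [0, 0, -0.9, 0, 0, 0],
  [0, 0, -0.9, 0, 0, 0],
], fingers=0.1)

```text
time: 26.95
tool_pos: [0.477, -0.087, 0.0994]
tool_rot: [3.142, 0.0, 0.105]
contact_force: [0.7, -0.8, -0.7]
opening: 0.0504
grip_force: 0.0
```

```bash
python3 - <<'E'
from h import *
plan(.3,-.38,.2,5)
E
```

```text
t 26.95 at [ 0.477  -0.087   0.0994] yaw 6.0 open 0.0504 n 3 shift/call [-0.689  0.91  -0.335] turn [0.     0.     0.0057] q [-0.34  0.42  1.81 -0.    0.92  1.13]
```

Emit:
move_arm([
  [-0.35, 0.45, -0.17, 0, 0, 0],
  [-0.69, 0.91, -0.33, 0, 0, 0],
])

```text
time: 27.2
tool_pos: [0.417, -0.1849, 0.1315]
tool_rot: [-3.14, 0.002, 0.107]
contact_force: [1.0, -0.8, 0.5]
opening: 0.0505
grip_force: 0.0
```

Emit:
move_arm([
  [-0.35, 0.45, -0.17, 0, 0, 0],
  [-0.69, 0.91, -0.33, 0, 0, 0],
])

```text
time: 27.45
tool_pos: [0.3576, -0.2834, 0.1648]
tool_rot: [-3.14, 0.001, 0.105]
contact_force: [0.8, -1.1, 0.6]
opening: 0.0503
grip_force: 0.0
```

Emit:
move_arm([
  [-0.35, 0.45, -0.17, 0, 0, 0],
  [-0.69, 0.91, -0.33, 0, 0, 0],
  [-0.69, 0.91, -0.33, 0, 0, 0],
])

```text
time: 27.82
tool_pos: [0.2982, -0.3833, 0.1981]
tool_rot: [3.141, 0.0, 0.1]
contact_force: [0.7, 0.1, -0.1]
opening: 0.0505
grip_force: 0.0
```

```bash
python3 - <<'E'
from h import *
c=cam('top'); im=c['image'][:,:,::-1]; save(c,'top1')
pads=dict(SD=(.633,.254,3.1,.019,.045,8,.033),LP=(.642,.087,10.1,0,.052,12,.04),LD=(.458,-.091,5,.019,.052,12,.04),SP=(.638,-.247,4.8,0,.045,8,.033))
o=[]
for n,(x,y,a,off,tp,h,hb) in pads.items():
    a=np.radians(a); d=np.array([np.cos(a),np.sin(a)]); m=np.array([x,y])+off*d; q=np.array([-d[1],d[0]])
    ctr=np.array([x,y])
    # rectify pad at barrel-axis height: 0.25 mm/px, nozzle up, with expected outline
    s=.00035; z=.004+h/1000
    V,U=np.mgrid[0:500,0:195]; W=ctr+((250-V)*s)[...,None]*d+((97-U)*s)[...,None]*q
    uv=proj(c,np.c_[W.reshape(-1,2),np.full(W[...,0].size,z)]).astype(np.float32).reshape(500,195,2)
    w=cv2.remap(im,uv[...,0],uv[...,1],cv2.INTER_CUBIC)
    w=np.clip((w.astype(float)-20)*1.6,0,255).astype(np.uint8)
    t=int(250-(off+tp)/s); b=int(250-(off-hb)/s)
    for yy in(t,b): cv2.line(w,(0,yy),(40,yy),(0,0,255),1); cv2.line(w,(155,yy),(194,yy),(0,0,255),1)
    cv2.line(w,(97,0),(97,30),(0,0,255),1); cv2.line(w,(97,470),(97,499),(0,0,255),1); o.append(w)
cv2.imwrite('pics/chk.png',np.hstack(o))
E
```

```text
(no output)
```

View pics/chk.png

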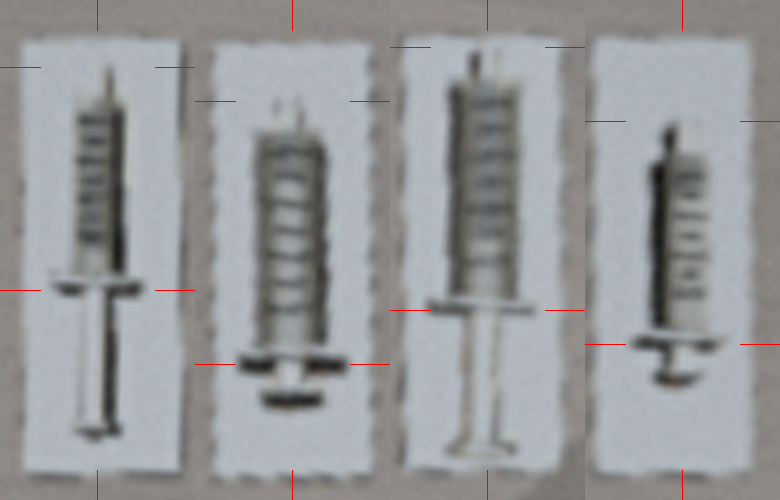

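The rectified check (0.35 mm/px) shows all four syringes on their own prints. Barrel centres are within about 2 mm of the axes, flanges and tips within about 2 mm of the marks, and both drawn plungers are still out. I'll hand in.

```bash
python3 -c "
from cell import robot
print(robot.hand_in())"
```

```text
the job is handed in; nothing more can be done
None
```

All four syringes lie on their matching pads, within about 2 mm of the printed outlines in the final top-camera check, with both pulled-out plungers still out, and the job was handed in at about 28 s; no verdict was returned.

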